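# Scrape the press spacers off the hand shovel into the strip bin

### The job

Two hex spacers for the screen press stand on the blade of the flat hand shovel. Lift the shovel by its handle and carry it level to the bin with the steel scraping strip; put the blade's left long edge through the gap under the strip, press it lightly against the bin's wall there, and draw the shovel out sideways so that the strip scrapes both spacers off into the bin (do not tip them out). Then lay the empty shovel flat on the bench, clear of the bin, and let go.

Things in the scene. Friction and masses are not known exactly. Their poses are not given: they have to be found in the camera images.
- shovel_grip (a point): Centre of the flat hand shovel's black handle, where to grip: a level bar 24 mm wide (y), 22 mm high, 95 mm long (x), a foot under its rear end so the shovel stands level. Loose, 170 g. x points from handle to blade front, y to the blade's left, z up. 33 mm above the blade's underside (and the bench), 118 mm behind the blade's centre. The handle points roughly at the robot.
- shovel_edge (a point): Middle of the left (+y) long edge of the shovel's flat aluminium blade: 130 mm long (x), 90 mm wide (y), 3 mm thick, no lips at front or sides, a 23 mm upstand along its rear. In the shovel's axes 118 mm ahead of, 45 mm left of and 31.5 mm below shovel_grip.
- bin: Target, fixed: open blue plastic bin 170 mm long (x), 130 mm wide (y), 60 mm high, 4 mm walls, with a raised steel strip over its left (+y) wall; a plain bin of the same size is a bystander. Origin: centre of its underside, on the bench; x points away from the robot (give or take yaw), y left. To get the spacers off, draw the blade out to +y until its right edge has passed the strip.
- bin_gap (a point): Middle of the gap under the strip, in bin axes at x -10, y 58, z 69 mm. The gap is 18 mm high, from the wall's top (z 60) to the upright strip (z 78 to 108, y 55 to 61, x -55 to 85 mm), open at the near end; one post carries the strip at its far end (x 75 to 85). Blade edge's middle at this x: upstand and handle pass 20 mm clear of the strip's free end, blade front 20 mm clear of the post.
- spacer_a_center (a point): Centre (15 mm above its underside) of the first spacer: an aluminium hexagon 30 mm across flats, 30 mm tall, 40 g, standing loose on the shovel's blade, the one nearer the handle; too tall for the gap. z is its upright axis.
- spacer_b_center (a point): Centre of the second spacer, the same, standing about 50 mm nearer the blade's front. A third such spacer, on the bench, is a bystander.
There are look-alikes about, which are no part of the job. What is shaped like the part that bears spacer_b_center but green or red is not meant.

How it is judged (in metres and radians):
On the way:
1. the blade's left edge is in the gap under the scraping strip and the blade presses on the bin, with both spacers still standing on the blade (y of shovel_edge in the frame of bin above 0.06 m and z of shovel_edge in the frame of bin between 0.052 and 0.08 m and x of shovel_edge in the frame of bin between -0.06 and 0.05 m and contact force between shovel and bin above 0.5 N and z of spacer_a_center in the frame of shovel_grip between -0.027 and 0 m and x of spacer_a_center in the frame of shovel_grip between 0.05 and 0.185 m and y of spacer_a_center in the frame of shovel_grip between -0.048 and 0.048 m and z of spacer_b_center in the frame of shovel_grip between -0.027 and 0 m and x of spacer_b_center in the frame of shovel_grip between 0.05 and 0.185 m and y of spacer_b_center in the frame of shovel_grip between -0.048 and 0.048 m), for 0.1 s.
At the end, for the whole second after the job is handed in: Both spacers lie at rest inside the bin with the strip (centres within its walls and below 55 mm above the bench); the shovel lies flat on the bench (within about 10 mm and 7 degrees), at rest, not touching the bin, its left edge's middle at least 100 mm from the bin's centre (x of spacer_a_center in the frame of bin between -0.083 and 0.083 m and y of spacer_a_center in the frame of bin between -0.063 and 0.063 m and z of each of spacer_a_center, spacer_b_center in the frame of bin below 0.055 m and x of spacer_b_center in the frame of bin between -0.083 and 0.083 m and y of spacer_b_center in the frame of bin between -0.063 and 0.063 m and height (world z) of shovel_grip below 0.043 m and height (world z) of shovel_edge below 0.012 m and angle between shovel_grip's own z axis and vertical below 0.12 rad and horizontal distance between shovel_edge and bin above 0.1 m and contact force between shovel and bin below 0.05 N and linear speed of shovel below 0.02 m/s and linear speed of each of spacer_a, spacer_b below 0.03 m/s).
It fails at once if the shovel is tipped more than 23 degrees from level (angle between shovel_grip's own z axis and vertical above 0.4 rad).
It fails at once if the shovel is pressed on the bin with more than 40 N (contact force between shovel and bin above 40 N).
It also fails if it takes over 64 s, if anything falls off the work surface, if the arm or the gripper's body presses on something with over 40 N, if the wrist force passes 120 N, or if a joint passes its speed limit or range.

### The arm

A 6-joint arm with a two-finger parallel gripper is mounted at the origin on the work surface. World frame = base frame: x ahead of the robot, y to its left, z up, the work surface at z = 0. Lengths are in m, angles in degrees, forces in N, time in s.
With the tool pointing down it reaches from about 0.4 to 0.825 m from the base axis. Payload 7 kg.
Tool frame: the origin (TCP) lies on the mounting face of the last link; the fingertips stand 178 mm ahead of it and the grasp point (between the pads) lies 159 mm ahead of it; z points along the fingers, y is the direction in which the jaws open and shut (so a half turn about z gives the same grasp; the last joint's range is limited). The gripper opens to 88 mm and grips with 3 to 60 N. Pads are 19 mm wide; open, the fingers measure 130 mm over their backs; the gripper's body (78 mm by 193 mm) begins 47 mm behind the grasp point.
Start: joints at [-57.634, 20.546, 0.682, 0, -70.136, -16.507], TCP at [0.184, -0.649, 0.405] pointing down, gripper open.
Joint ranges: [-176.03, 176.03], [-82.01, 121.73], [-58.28, 71.71], [-173.87, 95.51], [-174.79, -0.11], [-173.66, 173.66]. Speed limits (degrees/s): [136.94, 136.94, 172.46, 180, 180, 180].

### API

Orientations are given as [roll, pitch, yaw] about the fixed x, y, z axes, in that order (R = Rz(yaw) Ry(pitch) Rx(roll)).
In Python, from plant import r gives the robot as it stands. The module is installed in compiled form; this text tells all that it offers.
- The arm moves only by the tool carry_out, never from a script. Its argument "plan" is a list of rows, each a list of 3 entries, a list of its own where there are three numbers: the shift along the tool's x, y, z in m, then the turn, a rotation vector about the tool's x, y, z in degrees, then the closure in counts, from 0 (fully open) to 255 (shut). In form: [[[x, y, z], [ax, ay, az], hand], ...]. A call has 1 to 12 rows; each row shifts and turns the commanded pose from where the row before left it, along the tool's axes as they then stand; what a row does not reach is not made up. A row lasts 1/12 s, in which the tool goes at most 41.7 mm and 7.16 degrees, less where a joint would pass 70% of its speed; a pose out of reach is approached as far as the arm can. A call is refused whole if a number of a shift passes 0.0417 or a number of a turn 7.16, either way. A call with a gripper value outside its range is refused whole. The fingers move at their own pace and stop on an object; "grip_force" is the grip in N (left out, the last holds). Time passes only in rows, so rows that do not move let the fingers close. It gives the time, the measured TCP pose, the force and the opening at its end, in the units of the state.
- r.get_state(): the state, without advancing time (a new reading comes with each control period).
- r.capture(name): name is "side" or "top"; returns the picture (384x512x3 uint8, red, green, blue); there is no depth.
- r.get_calibration(name): a dict with "K" (3x3 intrinsics, pixels), "rvec" (rotation vector, rad) and "tvec" (3), from world to camera coordinates, as OpenCV has them. Camera axes: x right, y down, z forward; pixel columns grow to the right and rows downward; lengths in m; the calibration is good to about 2 mm. A picture is of the moment at which its call begins. get_calibration takes no time and is no camera call.
- r.close_job(): hands the job in, once; it reports no verdict.
The state is a dict: "time_s": time; "joints": joint angles; "qd": joint speeds; "joint_torque": joint torques, N m; "tcp_pos": TCP position; "eef_rot": TCP orientation; "contact_force": force on the tool from outside, world axes, zero at the start; "moment": the same for the moment, N m; "gripper_width": finger opening in m.
Only numpy, scipy, OpenCV 4.12 (cv2) and the standard library are available. Lean on these libraries where they do the work, as an engineer would, in place of code of your own. Each camera call takes 0.05 s, during which the arm holds its last target. There are 200 camera calls.

## Working session

There is one attempt and no reset: what is moved stays moved. The work goes in short steps, Python scripts to look and compute and a tool call to move; the robot and the scene stay as the last step left them, time stands still between calls to the robot, and variables do not carry over. Pictures are saved under pics/ and viewed, about 8 in all and at most 12, crops included, and the job is handed in when it is done.

Besides the shell and the picture viewer there is one more tool, called after "Emit:" in YAML: its name, and indented under it one key for each argument. carry_out: Moves the arm, as the interface text tells. Its arguments: {"type":"object","properties":{"plan":{"type":"array","items":{"type":"array"}},"grip_force":{"type":"number"}},"required":["plan"]}

```bash
mkdir -p pics; python3 - <<'E'
from plant import r
import cv2
s=r.get_state();print(s)
for n in("side","top"):
    im=r.capture(n);cv2.imwrite(f"pics/{n}0.png",im[:,:,::-1]);c=r.get_calibration(n);print(n,c)
E
```

```text
{'time_s': 0.0, 'joints': array([-5.76325081e+01,  2.05920418e+01,  6.32691947e-01, -1.86973286e-02,
       -7.01362865e+01, -1.65066242e+01]), 'qd': array([ 0.01470058, -0.09606259, -0.18669606,  0.03961039, -0.05476246,
       -0.01366209]), 'joint_torque': array([-3.73591929e-04, -5.82723820e+01,  2.93048304e+01,  6.99739963e+00,
        6.84063751e-03, -1.61254188e-04]), 'tcp_pos': array([ 0.18441524, -0.64911389,  0.40371185]), 'eef_rot': array([ 1.79903311e+02, -1.03230634e-02, -1.64145491e+02]), 'contact_force': array([-0.50616162,  0.38176286,  1.02715604]), 'moment': array([-0.02539602,  0.04399674,  0.00227966]), 'gripper_width': 0.08734524886819764}
side {'K': array([[489.57174227,   0.        , 258.6233193 ],
       [  0.        , 489.57174227, 183.26772784],
       [  0.        ,   0.        ,   1.        ]]), 'rvec': array([ 0.94910848, -2.49856189,  1.05494892]), 'tvec': array([0.45273195, 0.28949681, 0.82955231])}
top {'K': array([[371.48012182,   0.        , 251.09828639],
       [  0.        , 371.48012182, 193.24665949],
       [  0.        ,   0.        ,   1.        ]]), 'rvec': array([ 2.08968528, -2.12891414,  0.19180915]), 'tvec': array([0.0541102 , 0.56197696, 0.88164818])}
```

View pics/top0.png

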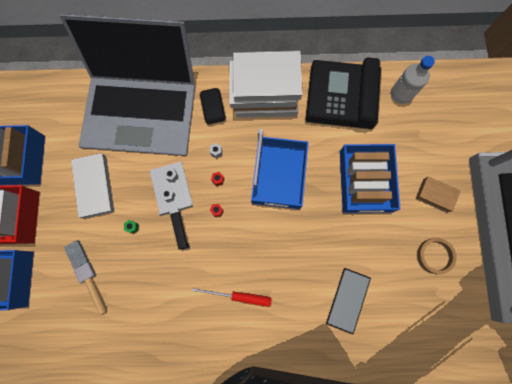

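View pics/side0.png

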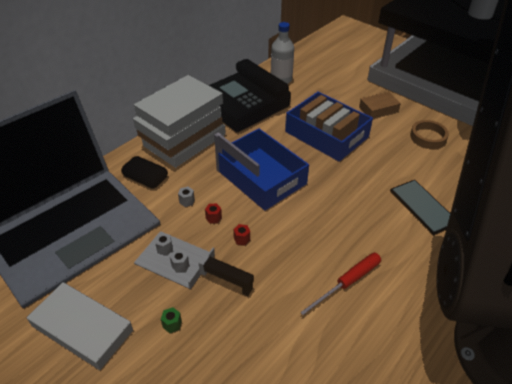

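The top view shows the shovel with its blade at about (171,188) and handle at (180,230). The target bin is at (280,172) with its strip at (259,155). Next I measure both.

```bash
cat > h.py <<'E'
import cv2,numpy as np
from plant import r
def ray(n,px,z):
    c=r.get_calibration(n);R=cv2.Rodrigues(c["rvec"])[0];t=c["tvec"]
    d=R.T@np.linalg.solve(c["K"],[px[0],px[1],1.]);o=-R.T@t
    return o+d*(z-o[2])/d[2]
def proj(n,P):
    c=r.get_calibration(n);return cv2.projectPoints(np.float64(P).reshape(-1,3),c["rvec"],c["tvec"],c["K"],None)[0].reshape(-1,2)
def big(mask,x0,y0,x1,y1):
    m=np.zeros(mask.shape,np.uint8);m[y0:y1,x0:x1]=mask[y0:y1,x0:x1]*255
    c=max(cv2.findContours(m,cv2.RETR_EXTERNAL,cv2.CHAIN_APPROX_NONE)[0],key=cv2.contourArea)
    return cv2.minAreaRect(c),c
E
python3 - <<'E'
from h import *
im=cv2.imread("pics/top0.png");i=im.astype(int);B,G,Rr=i[...,0],i[...,1],i[...,2]
dark=(i.max(2)<50); blue=(B>Rr+50)&(B>G+30); grey=(i.max(2)-i.min(2)<25)&(i.max(2)>90)
vis=cv2.resize(im[120:260,130:330],None,fx=4,fy=4,interpolation=cv2.INTER_NEAREST)
for nm,m,box,z in(("handle",dark,(160,205,195,255),.044),("blade",grey,(145,158,196,215),.003),("bin",blue,(245,125,315,215),.06)):
    q,c=big(m,*box);p=cv2.boxPoints(q);print(nm,q)
    for a in p: print("  ",a.round(1),ray("top",a,z).round(4))
    print("  ctr",ray("top",q[0],z).round(4))
    cv2.polylines(vis,[((p-[130,120])*4+2).astype(int)],True,(0,255,0) if nm!="blade" else (0,0,255),1)
cv2.imwrite("pics/v1.png",vis)
E
```

```text
handle ((179.033203125, 230.62452697753906), (36.13718032836914, 9.40468692779541), 75.0685806274414)
   [169.8 214.4] [0.5149 0.2512 0.044 ]
   [178.9 212. ] [0.5206 0.2282 0.044 ]
   [188.2 246.9] [0.4322 0.203  0.044 ]
   [179.1 249.3] [0.4266 0.2256 0.044 ]
  ctr [0.4731 0.2269 0.044 ]
blade ((170.32354736328125, 188.7941436767578), (47.779518127441406, 34.1975212097168), 75.96376037597656)
   [147.9 169.8] [0.6445 0.3241 0.003 ]
   [181.1 161.5] [0.666  0.2339 0.003 ]
   [192.7 207.8] [0.5373 0.2004 0.003 ]
   [159.5 216.1] [0.5168 0.2883 0.003 ]
  ctr [0.5903 0.2615 0.003 ]
bin ((279.609619140625, 171.9589080810547), (51.138519287109375, 67.10294342041016), 6.009006023406982)
   [250.7 202.6] [0.5382 0.0451 0.06  ]
   [257.7 135.9] [0.7135 0.0239 0.06  ]
   [308.6 141.3] [ 0.6959 -0.1069  0.06  ]
   [301.5 208. ] [ 0.5221 -0.0813  0.06  ]
  ctr [ 0.6158 -0.0298  0.06  ]
```

View pics/v1.png

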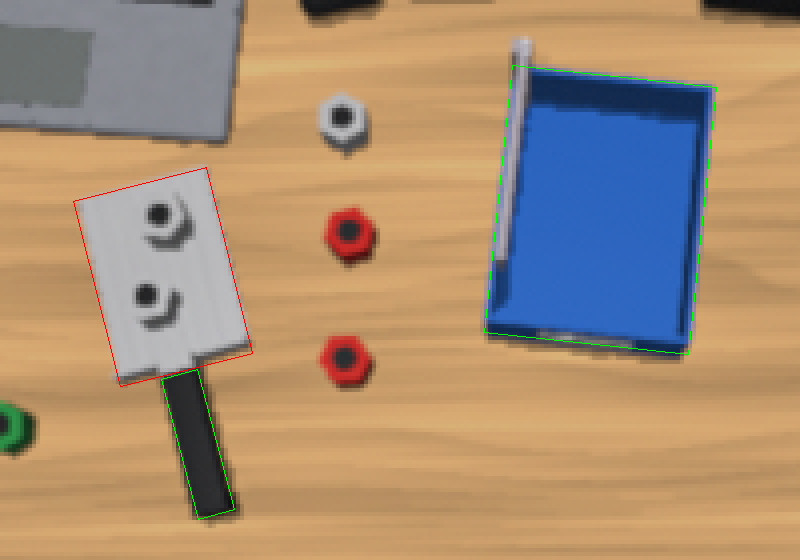

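Handle yaw is about 15.5° and grip about (0.477, 0.2285). Bin yaw is about -7.3° and its centre about (0.620, -0.031). The jaw yaw already matches the handle, so I start moving over and cross-check on the way.

Emit:
carry_out:
  plan:
    - [[-0.0328,0.0252,0],[0,0,0],0]
    - [[-0.0328,0.0252,0],[0,0,0],0]
    - [[-0.0328,0.0252,0],[0,0,0],0]
    - [[-0.0328,0.0252,0],[0,0,0],0]
    - [[-0.0328,0.0252,0],[0,0,0],0]
    - [[-0.0328,0.0252,0],[0,0,0],0]
    - [[-0.0328,0.0252,0],[0,0,0],0]
    - [[-0.0328,0.0252,0],[0,0,0],0]
    - [[-0.0328,0.0252,0],[0,0,0],0]
    - [[-0.0328,0.0252,0],[0,0,0],0]
    - [[-0.0328,0.0252,0],[0,0,0],0]
    - [[-0.0328,0.0252,0],[0,0,0],0]
  grip_force: 60

```text
time_s: 1.1
tcp_pos: [0.481, -0.2489, 0.4046]
eef_rot: [180.0, 0.0, -164.1]
contact_force: [0.9, -0.6, -0.5]
gripper_width: 0.0877
```

```bash
cat >> h.py <<'E'
from scipy.spatial.transform import Rotation as Ro
def rel(goal):
    s=r.get_state();R=Ro.from_euler("xyz",s["eef_rot"],degrees=True)
    print("t",round(s["time_s"],2),"tcp",s["tcp_pos"].round(4),s["eef_rot"].round(2),"w",round(s["gripper_width"],4),"F",s["contact_force"].round(1),"j",s["joints"].round(0))
    d=R.inv().apply(np.array(goal)-s["tcp_pos"]);print("tool shift",d.round(4),"rows",np.linalg.norm(d)/.0417)
E
python3 -c "
from h import *
rel([.477,.2285,.30])
c=np.array([.6204,-.0307]);a=np.radians(-7.3);R=np.array([[np.cos(a),-np.sin(a)],[np.sin(a),np.cos(a)]])
P=[[*(c+R@[x,y]),.06] for x,y in((-.085,-.065),(-.085,.065),(.085,.065),(.085,-.065),(-.085,-.065))]
out=[]
for n in('side','top'):
    im=cv2.imread(f'pics/{n}0.png');p=proj(n,P);k=8
    im=cv2.resize(im,None,fx=4,fy=4,interpolation=cv2.INTER_CUBIC)
    cv2.polylines(im,[(p*4+2).astype(int)],False,(0,255,0),1)
    m=p.mean(0)*4; x,y=int(m[0])-200,int(m[1])-230;out.append(im[y:y+460,x:x+400])
cv2.imwrite('pics/v2.png',np.hstack(out))
"
```

```text
t 1.1 tcp [ 0.481  -0.2489  0.4046] [ 179.99    0.   -164.13] w 0.0877 F [ 0.9 -0.6 -0.5] j [ -7.   8. -16.  -0. -66. -68.]
tool shift [-0.1266  0.4603  0.1047] rows 11.719956682549777
```

View pics/v2.png

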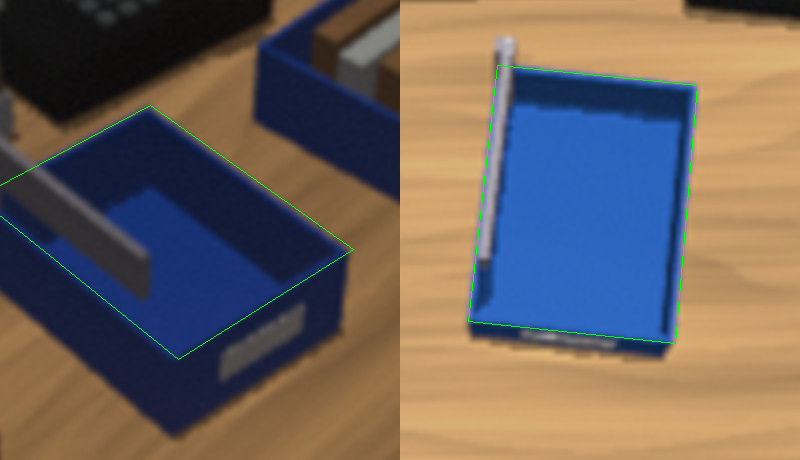

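The rim outline fits in both views (corner at (352,250) within about 1 mm), so the bin pose is good. Now I move above the handle.

Emit:
carry_out:
  plan:
    - [[-0.0106,0.0384,0.0087],[0,0,0],0]
    - [[-0.0106,0.0384,0.0087],[0,0,0],0]
    - [[-0.0106,0.0384,0.0087],[0,0,0],0]
    - [[-0.0106,0.0384,0.0087],[0,0,0],0]
    - [[-0.0106,0.0384,0.0087],[0,0,0],0]
    - [[-0.0106,0.0384,0.0087],[0,0,0],0]
    - [[-0.0106,0.0384,0.0087],[0,0,0],0]
    - [[-0.0106,0.0384,0.0087],[0,0,0],0]
    - [[-0.0106,0.0384,0.0087],[0,0,0],0]
    - [[-0.0106,0.0384,0.0087],[0,0,0],0]
    - [[-0.0106,0.0384,0.0087],[0,0,0],0]
    - [[-0.01,0.0379,0.009],[0,0,0],0]

```text
time_s: 2.1
tcp_pos: [0.4758, 0.2286, 0.2996]
eef_rot: [180.0, 0.0, -164.1]
contact_force: [0.8, 0.1, 0.4]
gripper_width: 0.0875
```

```bash
python3 -c "
from h import *
rel([.477,.2285,.192])
im=r.capture('side')[:,:,::-1];cv2.imwrite('pics/s1.png',im)
im=cv2.resize(im[180:320,80:300],None,fx=3.5,fy=3.5,interpolation=cv2.INTER_CUBIC)
cv2.imwrite('pics/v3.png',im)
a=np.radians(15.5);u=np.array([np.cos(a),np.sin(a)]);v=np.array([-u[1],u[0]]);g=np.array([.477,.2285])
for x,y,z in((-.0475,.012,.044),(-.0475,-.012,.044),(.183,.045,.003),(.183,-.045,.003),(.053,-.045,.003)): print((x,y,z),((proj('side',[*(g+x*u+y*v),z])[0]-[80,180])*3.5).round())
"
```

```text
t 2.1 tcp [0.4758 0.2286 0.2996] [ 1.8000e+02  1.0000e-02 -1.6412e+02] w 0.0875 F [0.8 0.1 0.4] j [  47.   12.  -26.   -0.  -52. -121.]
tool shift [-0.0011 -0.0004  0.1076] rows 2.579337882448512
(-0.0475, 0.012, 0.044) [589. 357.]
(-0.0475, -0.012, 0.044) [610. 322.]
(0.183, 0.045, 0.003) [194. 290.]
(0.183, -0.045, 0.003) [285. 178.]
(0.053, -0.045, 0.003) [477. 256.]
```

View pics/v3.png

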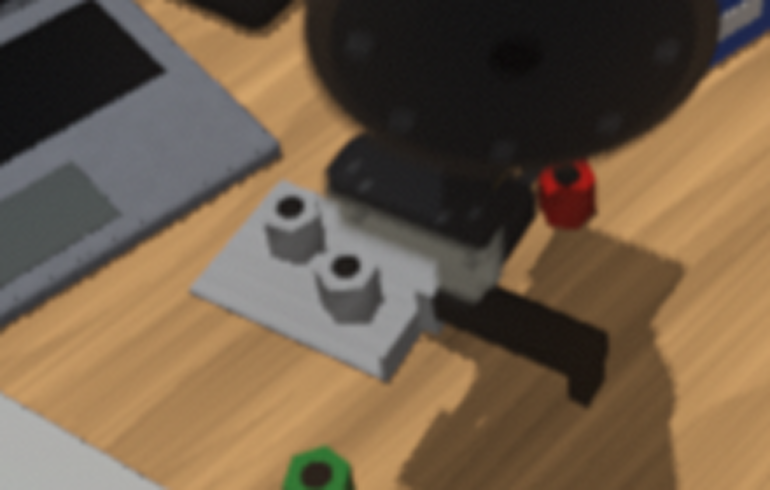

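The side view agrees with the estimate: blade corners at (192,290) and (285,180), handle rear at (605,335). Descend and grip.

Emit:
carry_out:
  plan:
    - [[-0.0003,0,0.018],[0,0,0],0]
    - [[-0.0003,0,0.018],[0,0,0],0]
    - [[-0.0003,0,0.018],[0,0,0],0]
    - [[0,0,0.018],[0,0,0],0]
    - [[0,0,0.018],[0,0,0],0]
    - [[0,0,0.0175],[0,0,0],0]
    - [[0,0,0],[0,0,0],120]
    - [[0,0,0],[0,0,0],180]
    - [[0,0,0],[0,0,0],255]
    - [[0,0,0],[0,0,0],255]
    - [[0,0,0],[0,0,0],255]
    - [[0,0,0],[0,0,0],255]
  grip_force: 60

```text
time_s: 3.15
tcp_pos: [0.4775, 0.2269, 0.1934]
eef_rot: [180.0, 0.1, -164.1]
contact_force: [0.1, -0.2, -0.3]
gripper_width: 0.0531
```

Emit:
carry_out:
  plan:
    - [[0,0,0],[0,0,0],255]
    - [[0,0,0],[0,0,0],255]
    - [[0,0,0],[0,0,0],255]
    - [[0,0,0],[0,0,0],255]

```text
time_s: 3.48
tcp_pos: [0.4773, 0.2269, 0.1926]
eef_rot: [180.0, 0.0, -164.1]
contact_force: [-0.9, 2.0, 0.8]
gripper_width: 0.0262
```

Emit:
carry_out:
  plan:
    - [[0,0,0],[0,0,0],255]
    - [[0,0,0],[0,0,0],255]
    - [[0,0,0],[0,0,0],255]
    - [[0,0,-0.003],[0,0,0],255]
    - [[0,0,-0.007],[0,0,0],255]
    - [[0,0,-0.012],[0,0,0],255]
    - [[0,0,-0.015],[0,0,0],255]
    - [[0,0,-0.015],[0,0,0],255]
    - [[0,0,-0.015],[0,0,0],255]
    - [[0,0,-0.011],[0,0,0],255]
    - [[0,0,-0.006],[0,0,0],255]
    - [[0,0,-0.003],[0,0,0],255]

```text
time_s: 4.48
tcp_pos: [0.4772, 0.2266, 0.2804]
eef_rot: [180.0, 0.0, -164.2]
contact_force: [0.3, -0.9, -3.8]
gripper_width: 0.0237
```

```bash
python3 -c "
from h import *
rel([.493,-.0195,.31])
im=r.capture('side')[:,:,::-1];cv2.imwrite('pics/s2.png',im)
t=r.capture('top')[:,:,::-1]
a=cv2.resize(im[120:300,60:280],None,fx=2.2,fy=2.2,interpolation=cv2.INTER_CUBIC)[:396];b=cv2.resize(t[120:300,130:290],None,fx=2.2,fy=2.2,interpolation=cv2.INTER_CUBIC)
cv2.imwrite('pics/v4.png',np.hstack([a,b[:a.shape[0]]]));cv2.imwrite('pics/t2.png',t)
"
```

```text
t 4.48 tcp [0.4772 0.2266 0.2804] [ 1.7997e+02  4.0000e-02 -1.6415e+02] w 0.0237 F [ 0.3 -0.9 -3.8] j [  47.   14.  -27.   -0.  -49. -121.]
tool shift [ 0.052  -0.2411 -0.0297] rows 5.956404956591773
```

View pics/v4.png

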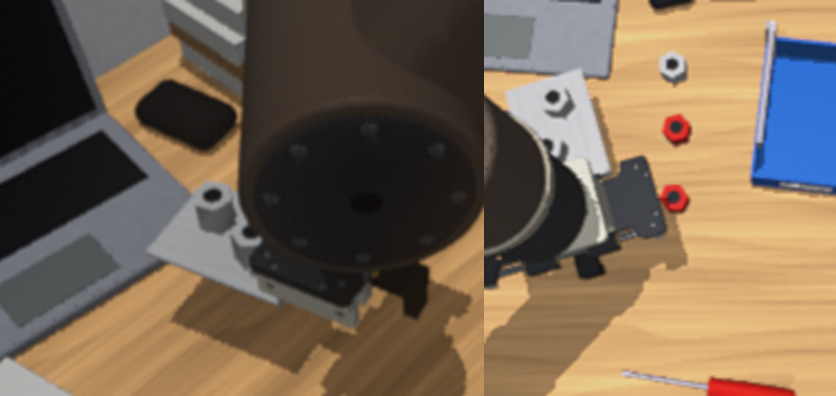

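Both spacers are still standing on the lifted blade. I'll check the level by triangulating the front-left blade corner: side (128.2,233.6), top (140.9,161.8).

```bash
python3 -c "
from h import *
M=[]
for n in('side','top'):
    c=r.get_calibration(n);M.append(c['K']@np.c_[cv2.Rodrigues(c['rvec'])[0],c['tvec']])
X=cv2.triangulatePoints(M[0],M[1],np.array([[128.2],[233.6]]),np.array([[140.9],[161.8]]));X=(X[:3]/X[3]).ravel();print(X)
for z in(.081,.086,.091):print(z,ray('side',(128.2,233.6),z).round(4),ray('top',(140.9,161.8),z).round(4))
a=np.radians(15.85);R=np.array([[np.cos(a),-np.sin(a)],[np.sin(a),np.cos(a)]]);e=np.array([.4772,.2266])+R@[.183,.045];print('exp',e)
print(proj('side',[*e,.091]),proj('top',[*e,.091]))
rel([.493,-.0195,.325])
"
```

```text
[0.64320291 0.31760006 0.08685762]
0.081 [0.6484 0.3154 0.081 ] [0.6443 0.319  0.081 ]
0.086 [0.6444 0.3174 0.086 ] [0.6428 0.3174 0.086 ]
0.091 [0.6404 0.3194 0.091 ] [0.6413 0.3158 0.091 ]
exp [0.64095195 0.31987003]
[[127.79284568 233.5841642 ]] [[139.26352916 161.9669265 ]]
t 4.58 tcp [0.4771 0.2266 0.2796] [ 1.7999e+02  1.0000e-02 -1.6415e+02] w 0.0235 F [-0.5  0.1 -2.8] j [  47.   14.  -27.   -0.  -49. -121.]
tool shift [ 0.052  -0.2411 -0.0454] rows 6.013463450152279
```

Droop is about 1°, which is fine. Carry over the strip with a smooth ramp, lifting early.

Emit:
carry_out:
  plan:
    - [[0.001,-0.004,-0.004],[0,0,0],255]
    - [[0.002,-0.01,-0.008],[0,0,0],255]
    - [[0.004,-0.017,-0.01],[0,0,0],255]
    - [[0.0055,-0.025,-0.01],[0,0,0],255]
    - [[0.0065,-0.031,-0.008],[0,0,0],255]
    - [[0.007,-0.0335,-0.005],[0,0,0],255]
    - [[0.007,-0.0335,0],[0,0,0],255]
    - [[0.0065,-0.031,0],[0,0,0],255]
    - [[0.0055,-0.025,0],[0,0,0],255]
    - [[0.004,-0.017,0],[0,0,0],255]
    - [[0.002,-0.01,0],[0,0,0],255]
    - [[0.001,-0.004,0],[0,0,0],255]

```text
time_s: 5.58
tcp_pos: [0.4927, -0.0211, 0.3245]
eef_rot: [-180.0, -0.0, -164.3]
contact_force: [0.1, 1.0, -3.1]
gripper_width: 0.0235
```

Emit:
carry_out:
  plan:
    - [[0,0,0],[0,0,0.6],255]
    - [[0,0,0],[0,0,1.4],255]
    - [[0,0,0],[0,0,2.2],255]
    - [[0,0,0],[0,0,2.8],255]
    - [[0,0,0],[0,0,3.0],255]
    - [[0,0,0],[0,0,3.2],255]
    - [[0,0,0],[0,0,3.0],255]
    - [[0,0,0],[0,0,2.8],255]
    - [[0,0,0],[0,0,2.2],255]
    - [[0,0,0],[0,0,1.4],255]
    - [[0,0,0],[0,0,0.5],255]
    - [[0,0,0],[0,0,0],255]

```text
time_s: 6.58
tcp_pos: [0.4931, -0.0187, 0.3245]
eef_rot: [180.0, -0.0, 172.8]
contact_force: [0.4, -0.2, -2.7]
gripper_width: 0.0235
```

```bash
python3 -c "
from h import *
c=np.array([.6204,-.0307]);a=np.radians(-7.3);R=np.array([[np.cos(a),-np.sin(a)],[np.sin(a),np.cos(a)]])
g=c+R@[-.128,-.008];print(g)
rel([*g,.262])
im=r.capture('side')[:,:,::-1];t=r.capture('top')[:,:,::-1]
a=cv2.resize(im[80:240,160:340],None,fx=2.4,fy=2.4,interpolation=cv2.INTER_CUBIC);b=cv2.resize(t[110:270,190:340],None,fx=2.4,fy=2.4,interpolation=cv2.INTER_CUBIC)
cv2.imwrite('pics/v5.png',np.hstack([a,b]))
"
```

```text
[ 0.49242099 -0.02237089]
t 6.58 tcp [ 0.4931 -0.0187  0.3245] [180.    -0.   172.79] w 0.0235 F [ 0.4 -0.2 -2.7] j [  21.    7.  -28.   -0.  -54. -118.]
tool shift [ 0.0002 -0.0038  0.0625] rows 1.5006413039225186
```

View pics/v5.png

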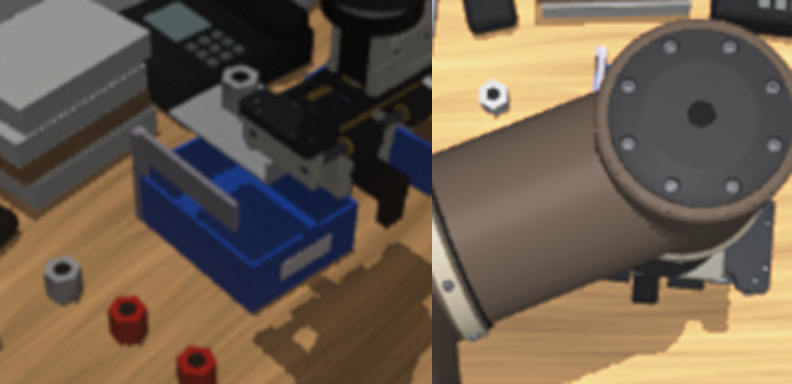

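Spacer b is visible at (240,85), held over the bin and clear inside the strip; a is hidden behind the gripper. Lower the blade to gap height.

Emit:
carry_out:
  plan:
    - [[0,-0.001,0.002],[0,0,0],255]
    - [[0,-0.001,0.005],[0,0,0],255]
    - [[0,-0.001,0.008],[0,0,0],255]
    - [[0,-0.0008,0.009],[0,0,0],255]
    - [[0,0,0.009],[0,0,0],255]
    - [[0,0,0.009],[0,0,0],255]
    - [[0,0,0.008],[0,0,0],255]
    - [[0,0,0.007],[0,0,0],255]
    - [[0,0,0.005],[0,0,0],255]
    - [[0,0,0.002],[0,0,0],255]
    - [[0,0,0],[0,0,0],255]
    - [[0,0,0],[0,0,0],255]

```text
time_s: 7.68
tcp_pos: [0.4928, -0.023, 0.2606]
eef_rot: [-180.0, 0.0, 172.8]
contact_force: [-0.7, -0.2, -1.4]
gripper_width: 0.0236
```

```bash
python3 -c "
from h import *
rel([.4924,-.0224,.260])
im=r.capture('side')[:,:,::-1]
cv2.imwrite('pics/v6.png',cv2.resize(im[90:220,190:340],None,fx=4.5,fy=4.5,interpolation=cv2.INTER_CUBIC))
"
```

```text
t 7.68 tcp [ 0.4928 -0.023   0.2606] [-1.8000e+02  1.0000e-02  1.7277e+02] w 0.0236 F [-0.7 -0.2 -1.4] j [  20.   12.  -33.    0.  -45. -117.]
tool shift [0.0005 0.0005 0.0006] rows 0.021927771549302883
```

View pics/v6.png

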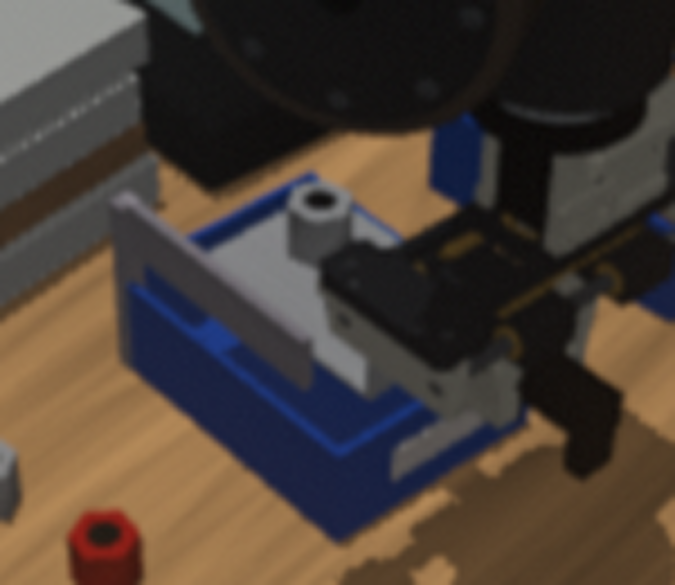

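The blade is level at gap height beside the strip, with b standing at (320,220). Slide the edge through the gap.

Emit:
carry_out:
  plan:
    - [[0,0.002,0],[0,0,0],255]
    - [[0,0.003,0],[0,0,0],255]
    - [[0,0.004,0],[0,0,0],255]
    - [[0,0.005,0],[0,0,0],255]
    - [[0,0.005,0],[0,0,0],255]
    - [[0,0.005,0],[0,0,0],255]
    - [[0,0.004,0],[0,0,0],255]
    - [[0,0.003,0],[0,0,0],255]
    - [[0,0.001,0],[0,0,0],255]
    - [[0,0,0],[0,0,0],255]
    - [[0,0,0],[0,0,0],255]

```text
time_s: 8.65
tcp_pos: [0.4966, 0.0088, 0.2604]
eef_rot: [-180.0, -0.0, 172.8]
contact_force: [0.6, -0.3, -3.4]
gripper_width: 0.0237
```

Emit:
carry_out:
  plan:
    - [[0,0,0.001],[0,0,0],255]
    - [[0,0,0.001],[0,0,0],255]
    - [[0,0,0.001],[0,0,0],255]
    - [[0,0,0],[0,0,0],255]
    - [[0,0,0],[0,0,0],255]

```text
time_s: 9.07
tcp_pos: [0.4966, 0.0086, 0.2573]
eef_rot: [-180.0, -0.0, 172.7]
contact_force: [-0.2, 0.1, -2.5]
gripper_width: 0.0233
```

```bash
python3 -c "
from h import *
rel([.4924,-.0224,.260])
im=r.capture('side')[:,:,::-1]
cv2.imwrite('pics/v7.png',cv2.resize(im[90:220,190:340],None,fx=4.5,fy=4.5,interpolation=cv2.INTER_CUBIC))
F=[]
for i in range(4): r.capture('side');F.append(r.get_state()['contact_force'])
print(np.mean(F,0),np.std(F,0))
"
```

```text
t 9.07 tcp [0.4966 0.0086 0.2573] [-1.7999e+02 -1.0000e-02  1.7275e+02] w 0.0233 F [-0.2  0.1 -2.5] j [  24.   13.  -33.   -0.  -45. -121.]
tool shift [ 0.0003 -0.0313 -0.0027] rows 0.7530892803008854
[-0.20815052  0.25860845 -2.06465244] [0.23625956 0.2420297  0.34926227]
```

View pics/v7.png

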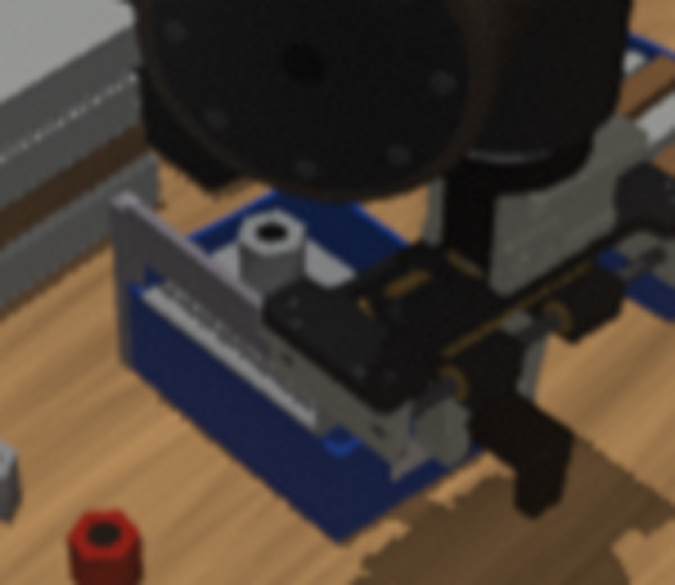

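The blade edge shows through the gap, from (150,295) to (320,425), with spacer b standing just inside the strip. Press down until force appears.

Emit:
carry_out:
  plan:
    - [[0,0,0.001],[0,0,0],255]
    - [[0,0,0.001],[0,0,0],255]
    - [[0,0,0],[0,0,0],255]

```text
time_s: 9.57
tcp_pos: [0.4966, 0.0087, 0.2552]
eef_rot: [-180.0, -0.0, 172.8]
contact_force: [-0.0, -0.8, -2.2]
gripper_width: 0.0238
```

Emit:
carry_out:
  plan:
    - [[0,0,0.001],[0,0,0],255]
    - [[0,0,0],[0,0,0],255]
    - [[0,0,0],[0,0,0],255]

```text
time_s: 9.82
tcp_pos: [0.4966, 0.0087, 0.2544]
eef_rot: [-180.0, -0.0, 172.8]
contact_force: [-0.2, -0.5, -2.1]
gripper_width: 0.0237
```

Emit:
carry_out:
  plan:
    - [[0,0,0.001],[0,0,0],255]
    - [[0,0,0],[0,0,0],255]
    - [[0,0,0],[0,0,0],255]

```text
time_s: 10.07
tcp_pos: [0.4967, 0.0087, 0.2534]
eef_rot: [-180.0, 0.0, 172.8]
contact_force: [0.6, -0.3, -3.0]
gripper_width: 0.0234
```

Emit:
carry_out:
  plan:
    - [[0,0,0.001],[0,0,0],255]
    - [[0,0,0],[0,0,0],255]
    - [[0,0,0],[0,0,0],255]

```text
time_s: 10.32
tcp_pos: [0.4967, 0.0087, 0.2526]
eef_rot: [180.0, 0.0, 172.8]
contact_force: [-0.7, -0.4, 0.4]
gripper_width: 0.0237
```

Emit:
carry_out:
  plan:
    - [[0,0,0.0007],[0,0,0],255]
    - [[0,0,0],[0,0,0],255]
    - [[0,0,0],[0,0,0],255]

```text
time_s: 10.57
tcp_pos: [0.4967, 0.0087, 0.2522]
eef_rot: [-180.0, 0.0, 172.8]
contact_force: [-3.4, -1.1, 4.5]
gripper_width: 0.0235
```

```bash
cat >> h.py <<'E'
def force(k=5):
    F=[]
    for i in range(k): r.capture('side');s=r.get_state();F.append(np.r_[s['contact_force'],s['moment']])
    print('F,M',np.mean(F,0).round(2),'z',s['tcp_pos'].round(4))
E
python3 -c "
from h import *
force()"
```

```text
F,M [-3.21 -0.65  5.37  0.02  0.95  0.05] z [0.4967 0.0086 0.2523]
```

Pressing at about 7–8 N, with the edge at bin y≈68 mm and x≈-10 mm. Ease off slightly, then draw out to +y.

Emit:
carry_out:
  plan:
    - [[0,0,-0.0007],[0,0,0],255]
    - [[0,0.001,0],[0,0,0],255]
    - [[0,0.003,0],[0,0,0],255]
    - [[0,0.005,0],[0,0,0],255]
    - [[0,0.006,0],[0,0,0],255]
    - [[0,0.006,0],[0,0,0],255]
    - [[0,0.006,0],[0,0,0],255]
    - [[0,0.006,0],[0,0,0],255]
    - [[0,0.006,0],[0,0,0],255]
    - [[0,0.006,0],[0,0,0],255]
    - [[0,0.004,0],[0,0,0],255]
    - [[0,0.001,0],[0,0,0],255]

```text
time_s: 11.82
tcp_pos: [0.503, 0.059, 0.2524]
eef_rot: [-180.0, -0.0, 172.8]
contact_force: [0.8, -3.4, 2.5]
gripper_width: 0.0233
```

```bash
python3 -c "
from h import *
force(2);rel([.4924,-.0224,.260])
im=r.capture('side')[:,:,::-1]
cv2.imwrite('pics/v8.png',cv2.resize(im[90:240,170:340],None,fx=4,fy=4,interpolation=cv2.INTER_CUBIC))
"
```

```text
F,M [-1.38 -1.53  2.74 -0.46  0.35 -0.17] z [0.503  0.0588 0.2525]
t 11.92 tcp [0.503  0.0588 0.2525] [179.98   0.   172.8 ] w 0.0238 F [-1.4 -1.2  2.6] j [  29.   14.  -32.   -0.  -45. -126.]
tool shift [ 0.0003 -0.0818 -0.0076] rows 1.971040436852882
```

View pics/v8.png

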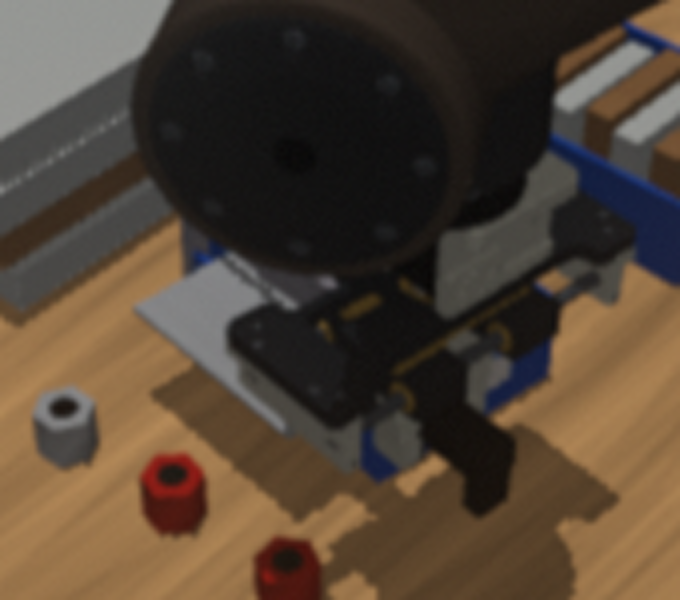

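The blade is halfway out, with no spacer on the outer part. Continue the draw.

Emit:
carry_out:
  plan:
    - [[0,0.002,0],[0,0,0],255]
    - [[0,0.005,0],[0,0,0],255]
    - [[0,0.006,0],[0,0,0],255]
    - [[0,0.007,0],[0,0,0],255]
    - [[0,0.007,0],[0,0,0],255]
    - [[0,0.007,0],[0,0,0],255]
    - [[0,0.008,0],[0,0,0],255]
    - [[0,0.008,0],[0,0,0],255]
    - [[0,0.01,0],[0,0,0],255]
    - [[0,0.01,0],[0,0,0],255]
    - [[0,0.01,0],[0,0,0],255]
    - [[0,0.01,0],[0,0,0],255]

```text
time_s: 12.97
tcp_pos: [0.5144, 0.1488, 0.2524]
eef_rot: [180.0, -0.0, 172.8]
contact_force: [-0.5, -0.3, -1.8]
gripper_width: 0.0232
```

```bash
python3 -c "
from h import *
force(2);rel([.477,.2285,.29])
im=r.capture('side')[:,:,::-1];t=r.capture('top')[:,:,::-1]
a=cv2.resize(im[90:260,160:340],None,fx=2.3,fy=2.3,interpolation=cv2.INTER_CUBIC);b=cv2.resize(t[100:270,160:325],None,fx=2.3,fy=2.3,interpolation=cv2.INTER_CUBIC)
cv2.imwrite('pics/v9.png',np.hstack([a,b]))
"
```

```text
F,M [ 0.39  1.19 -1.97  0.17 -0.02  0.02] z [0.5147 0.1494 0.2525]
t 13.07 tcp [0.5147 0.1494 0.2525] [1.7998e+02 3.0000e-02 1.7284e+02] w 0.0235 F [-0.3  0.  -2.5] j [  37.   16.  -28.    0.  -46. -134.]
tool shift [ 0.0473  0.0738 -0.0375] rows 2.2871570777323345
```

View pics/v9.png

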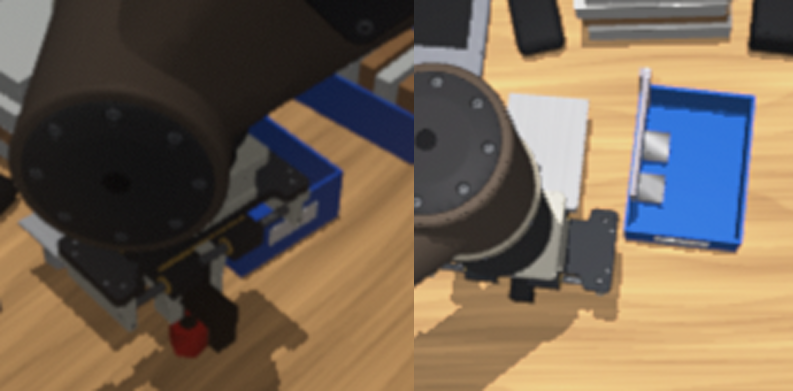

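Both spacers lie in the bin, at (655,145) and (650,188) in the right half of the picture. Turn back and go to the original free spot.

Emit:
carry_out:
  plan:
    - [[0.004,0.007,0],[0,0,-1.5],255]
    - [[0.005,0.008,0],[0,0,-2.5],255]
    - [[0.005,0.008,0],[0,0,-3.1],255]
    - [[0.005,0.008,0],[0,0,-3.5],255]
    - [[0.005,0.008,0],[0,0,-3.5],255]
    - [[0.005,0.008,0],[0,0,-3.5],255]
    - [[0.005,0.008,0],[0,0,-3],255]
    - [[0.004,0.007,0],[0,0,-2],255]
    - [[0.003,0.005,0],[0,0,-0.5],255]
    - [[0,0,0],[0,0,0],255]

```text
time_s: 14.0
tcp_pos: [0.4694, 0.2122, 0.2525]
eef_rot: [180.0, -0.0, -164.1]
contact_force: [0.3, -1.1, -1.4]
gripper_width: 0.0232
```

```bash
python3 -c "
from h import *
rel([.4772,.2268,.194])
"
```

```text
t 14.0 tcp [0.4694 0.2122 0.2525] [ 179.99   -0.   -164.11] w 0.0232 F [ 0.3 -1.1 -1.4] j [  46.   15.  -31.   -0.  -45. -120.]
tool shift [-0.0115  0.0119  0.0585] rows 1.4592657186525686
```

Emit:
carry_out:
  plan:
    - [[-0.004,0.004,0],[0,0,0],255]
    - [[-0.004,0.004,0.003],[0,0,0],255]
    - [[-0.0035,0.004,0.006],[0,0,0],255]
    - [[0,0,0.01],[0,0,0],255]
    - [[0,0,0.01],[0,0,0],255]
    - [[0,0,0.01],[0,0,0],255]
    - [[0,0,0.008],[0,0,0],255]
    - [[0,0,0.005],[0,0,0],255]
    - [[0,0,0.003],[0,0,0],255]
    - [[0,0,0.002],[0,0,0],255]
    - [[0,0,0],[0,0,0],255]
    - [[0,0,0],[0,0,0],255]

```text
time_s: 15.0
tcp_pos: [0.4779, 0.2265, 0.1957]
eef_rot: [180.0, 0.0, -164.1]
contact_force: [-0.1, 0.0, -1.6]
gripper_width: 0.0236
```

Emit:
carry_out:
  plan:
    - [[0,0,0.001],[0,0,0],255]
    - [[0,0,0.001],[0,0,0],255]
    - [[0,0,0],[0,0,0],255]

```text
time_s: 15.25
tcp_pos: [0.4779, 0.2264, 0.1936]
eef_rot: [180.0, 0.0, -164.1]
contact_force: [0.2, 0.2, -1.7]
gripper_width: 0.0237
```

Emit:
carry_out:
  plan:
    - [[0,0,0.001],[0,0,0],255]
    - [[0,0,0.0005],[0,0,0],255]
    - [[0,0,0],[0,0,0],255]

```text
time_s: 15.5
tcp_pos: [0.4779, 0.2265, 0.1926]
eef_rot: [180.0, 0.0, -164.1]
contact_force: [-2.3, -1.6, 6.8]
gripper_width: 0.0238
```

Emit:
carry_out:
  plan:
    - [[0,0,0],[0,0,0],170]
    - [[0,0,0],[0,0,0],130]
    - [[0,0,0],[0,0,0],60]
    - [[0,0,0],[0,0,0],0]
    - [[0,0,0],[0,0,0],0]
    - [[0,0,0],[0,0,0],0]
    - [[0,0,0],[0,0,0],0]
    - [[0,0,0],[0,0,0],0]

```text
time_s: 16.17
tcp_pos: [0.4779, 0.2264, 0.1919]
eef_rot: [180.0, -0.0, -164.1]
contact_force: [0.2, 0.1, -0.2]
gripper_width: 0.0702
```

Emit:
carry_out:
  plan:
    - [[0,0,-0.01],[0,0,0],0]
    - [[0,0,-0.02],[0,0,0],0]
    - [[0,0,-0.03],[0,0,0],0]
    - [[0,0,-0.03],[0,0,0],0]
    - [[0,0,-0.03],[0,0,0],0]
    - [[0.01,-0.038,0],[0,0,0],0]
    - [[0.01,-0.038,0],[0,0,0],0]
    - [[0.01,-0.038,0],[0,0,0],0]
    - [[0.01,-0.038,0],[0,0,0],0]
    - [[0.01,-0.038,0],[0,0,0],0]
    - [[0.01,-0.038,0],[0,0,0],0]
    - [[0.01,-0.038,0],[0,0,0],0]

```text
time_s: 17.17
tcp_pos: [0.4827, -0.0504, 0.3131]
eef_rot: [-180.0, 0.1, -164.1]
contact_force: [0.9, -0.6, 0.2]
gripper_width: 0.0877
```

```bash
python3 -c "
from h import *
rel([.4772,.2268,.3])
im=r.capture('side')[:,:,::-1];t=r.capture('top')[:,:,::-1]
a=cv2.resize(im[110:320,60:330],None,fx=1.5,fy=1.5);b=cv2.resize(t[100:270,130:330],None,fx=1.95,fy=1.95)
h=min(a.shape[0],b.shape[0]);cv2.imwrite('pics/v10.png',np.hstack([a[:h],b[:h]]))
"
```

```text
t 17.17 tcp [ 0.4827 -0.0504  0.3131] [-1.8000e+02  8.0000e-02 -1.6411e+02] w 0.0877 F [ 0.9 -0.6  0.2] j [ 17.   7. -30.   0. -52. -91.]
tool shift [-0.0706  0.2681  0.0132] rows 6.656358855868816
```

View pics/v10.png

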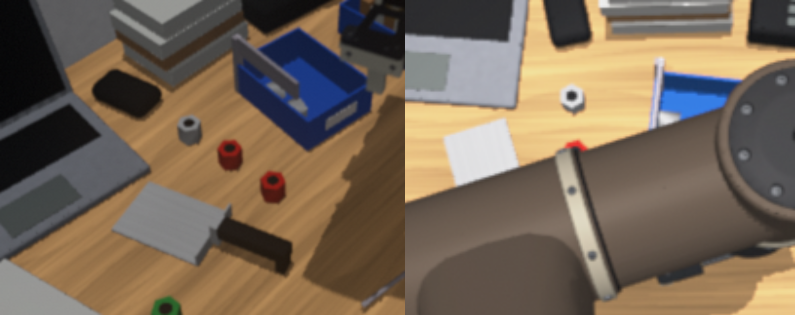

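The shovel lies flat, empty and released, from about (115,225) to (290,250) in the side view and well away from the bin. The arm is clear, so I hand in.

```bash
python3 -c "
from plant import r
print(r.close_job())"
```

```text
the job is handed in; nothing more can be done
None
```

The job is done and handed in at about 17 s of the 64 s allowed; no verdict was reported.

- **Carry and press:** I gripped the shovel by its handle and carried it level to the bin. The left edge went through the gap at about bin x −10 mm, y 68 mm, and pressed on the wall with about 7–8 N for over 0.25 s. Spacer b was in view and standing on the blade. Spacer a was hidden behind the gripper, so I did not see it directly during the press.
- **Scrape:** I drew the blade out sideways to +y. The top view then showed both spacers lying in the bin with the strip.
- **Laying down:** I put the shovel back at its original spot and released it. The last side view shows it flat and empty on the bench, by eye well clear of the bin, with the bystander spacers in place.

No check failed or disagreed. The one difference was a droop of about 1° in the lifted blade, well within limits. After release I judged the shovel's level and clearance from the picture and did not measure them again, and in the last top view the arm hid the shovel's handle.

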